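# Stand the packed case on its heavy end

## Task

The closed case holds a steel cutter head packed at one end, but its two ends look alike. Lift it by its bail until it hangs clear of the worktop and see which end drops, then up-end it and stand it upright, heavy end down, inside the shallow tray. Never stand it on its light end, do not drop it, and leave everything else where it is.

Things in the scene. Friction and masses are not known exactly. Their poses are not given: they have to be found in the camera images.
- case: closed plywood case, lying flat at the start: 208 mm long (x), 60 wide (y), 60 high (z); origin: centre of its underside. Two side cheeks 6 mm thick run its full length; the closed box between them is only the middle 120 mm, leaving at each end an open gap 48 mm wide, 44 mm long, crossed by a steel roller. Both ends look alike. It can stand on either end, on its cheeks' ends (foot 60x60 mm)
- case_mid (a point): centre of the case, 30 mm above its underside (104 mm above the floor it stands on when upright). Shut inside are a steel cutter head (about 0.4 kg) at one end, a light wooden filler at the other, with 2 mm play; nothing outside tells which. The whole weighs 0.55 to 0.75 kg, centre of mass about 25 mm from here towards the heavy end
- end_a (a point): centre of the roller at the case's +x end, 96 mm from the middle, 30 mm above the underside: a steel rod 10 mm thick, 47 mm long along the case's y. It turns on its axis with a slight drag, so the case swings when held by it and settles in about 1 s. 31 mm clear between rod and closed box; the rod's outer side is 3 mm inside the end plane of the cheeks
- end_b (a point): centre of the same kind of roller at the case's -x end
- bail_grip (a point): middle of the top bar of the case's steel wire bail (8 mm thick; top bar 60 mm long along the case's y, its centre 111 mm above the underside when the bail is up), 55 mm from the hinge. When up, x is along the case, z up.
- bail (a joint): angle of the bail on its hinge, which crosses the case's middle along y, 56 mm above its underside; 0 = square to the lid (the start), positive leans to the case's +x end, range -1.2 to 1.2; light friction holds it. Hanging from the upright bail the case tilts about 40 degrees, heavy end down: the angle is then negative if the +x end (end_a) is heavy, positive if end_b is
- tray: fixed shallow square parking tray of wood, 96x96 mm outside, 84x84 mm inside, floor 6 mm above the worktop, lip 12 mm above that floor. Origin: centre of its underside; sides along its x and y
- tray_floor (a point): centre of the tray's floor
- block_0: plain timber block 45x90x45 mm, a bystander; lies along the case on its +y side. Origin: centre of its underside
- pencil: red pencil 172 mm long, a bystander; lies on the -y side of the case. Origin: centre of its underside
- marker_pen: white marker pen 132 mm long with a blue cap, a bystander; lies beside the tray. Origin: centre of its underside
- oil_can: red oil can 64x79 mm, 187 mm tall with a curved spout, a bystander; stands 130 to 145 mm from the tray's centre, on the tray's +x side. Origin: centre of its underside
- tape_measure: yellow tape measure 39x68x62 mm, a bystander; stands near the front edge. Origin: centre of its underside
- glue_bottle: white glue bottle, 57 mm across, 177 mm tall, a bystander; stands 145 to 160 mm from the case, on its -y side. Origin: centre of its underside
- wax_tin: round wax tin, 68 mm across, 32 mm tall, a bystander; stands or lies on the worktop. Origin: centre of its underside
- spanner_17: dark open-ended spanner 182 mm long, a bystander; stands or lies on the worktop. Origin: centre of its underside
Things that resemble listed ones, but are neither listed nor needed, are in the scene too. There is more than one size of the tray; the job needs the larger.

How it is judged (in metres and radians):
On the way:
1. the case hangs from its bail clear of the worktop, tilted by its heavy end (height (world z) of case above 0.075 m and angle between case's own z axis and vertical between 0.2 and 1 rad), for 0.2 s.
At the end, for the whole second after the job is handed in: the case stands upright (within 5 degrees) on the tray's floor, inside its lip (centre within 22 mm of the tray's), heavy end down, released and at rest (angle between case's own z axis and vertical between 1.48 and 1.66 rad and angle between case's own y axis and vertical between 1.48 and 1.66 rad and z of slug_core in the frame of tray_floor below 0.09 m and z of filler_core in the frame of tray_floor above 0.12 m and z of case_mid in the frame of tray_floor between 0.099 and 0.109 m and horizontal distance between case_mid and tray_floor below 0.022 m and linear speed of case below 0.02 m/s and angular speed of case below 0.1 rad/s); the robot touches nothing.
It fails at once if the case is stood upright on its light end ((angle between case's own z axis and vertical above 1.3 rad and x of slug_core in the frame of case above 0 m and z of end_b in the frame of tray_floor below 0.03 m and z of end_a in the frame of tray_floor above 0.17 m) or (angle between case's own z axis and vertical above 1.3 rad and x of slug_core in the frame of case below 0 m and z of end_a in the frame of tray_floor below 0.03 m and z of end_b in the frame of tray_floor above 0.17 m)).
It fails at once if the case is dropped (it moves faster than 1 m/s) (linear speed of case above 1 m/s).
It fails at once if a bystander is moved more than 40 mm (distance of any of block_0, pencil, marker_pen, oil_can, tape_measure, glue_bottle, wax_tin, spanner_17 from where it was at the start of the episode above 0.04 m).
It also fails if it takes over 72 s, if anything falls off the work surface, if the arm or the gripper's body presses on something with over 40 N, if the wrist force passes 120 N, or if a joint passes its speed limit or range.

## Robot

A 6-joint arm with a two-finger parallel gripper is mounted at the origin on a cart in front of the work surface, level with it; the furniture and walls round the work are solid. World frame = base frame: x ahead of the robot, y to its left, z up, the work surface at z = 0. Lengths are in m, angles in degrees, forces in N, time in s.
With the tool pointing down it reaches from about 0.325 to 0.9 m from the base axis. Payload 6.1 kg.
Tool frame: the origin (TCP) lies on the centre line of the jaws, within the pads' length; the fingertips stand tcp_to_tips ahead of it and the grasp point (between the pads) lies 8 mm behind it (tcp_to_tips is the distance from the TCP to the fingertips, in m); z points along the fingers, y is the line along which they close (so a half turn about z gives the same grasp; the last joint's range is limited). The gripper opens to 87 mm and grips with 3 to 60 N. Pads are 19 mm wide; open, the fingers measure 117 mm over their backs; the gripper's body (75 mm by 190 mm) begins 51 mm behind the grasp point.
Start: joints at [67.26, 12.628, 87.462, -0, 79.91, -7.225], TCP at [0.167, 0.602, 0.234] pointing down, gripper open.
Joint ranges: [-170.65, 170.65], [-52.31, 119.04], [5.05, 147.46], [-71.25, 251.25], [11.57, 151.72], [-153.62, 153.62]. Speed limits (degrees/s): [147.25, 147.25, 172.46, 180, 180, 180].

## Interface

Orientations are given as [roll, pitch, yaw] about the fixed x, y, z axes, in that order (R = Rz(yaw) Ry(pitch) Rx(roll)).
In Python, from rig import * gives the robot as it stands.
- The arm moves only by the tool arm_command, never from a script. Its argument "series" is a list of rows, each an object of numbers: "x", "y", "z": the shift along the tool's x, y, z in mm; "ax", "ay", "az": the turn, a rotation vector about the tool's x, y, z in degrees; "jaw": the finger opening in mm, from 0 to 87. In form: [{"x": .., "y": .., "z": .., "ax": .., "ay": .., "az": .., "jaw": ..}, ...]. A call has exactly 5 rows; each row is the pose to reach, as a shift and turn from the pose commanded when the call began, along the tool's axes at that moment; what a row does not reach only later rows make up. A row lasts 1/10 s, in which the tool goes at most 50 mm and 8.59 degrees, less where a joint would pass 70% of its speed; a pose out of reach is approached as far as the arm can. A call with a gripper value outside its range is refused whole. The fingers move at their own pace and stop on an object; the grip force is fixed at half the most. Time passes only in rows, so rows that repeat a pose let the fingers close, or fill a call up. It gives the time, the measured TCP pose, the force, the opening and the grip force at its end, in the units of the state.
- get_state(): the state, without advancing time (a new reading comes with each control period).
- snapshot(name): name is "scene" or "side" or "wrist"; returns the picture (400x640x3 uint8, blue, green, red); there is no depth.
- camera_params(name): a dict with "fx", "fy", "cx", "cy" (pixels), "rvec" (rotation vector, rad) and "tvec" (3), from world to camera coordinates, as OpenCV has them; the wrist camera has in their place "T_tool_cam" (4x4, takes a point from camera to tool coordinates, whose origin is the TCP and whose axes are the flange's). Camera axes: x right, y down, z forward; pixel columns grow to the right and rows downward; lengths in m; the calibration is good to about 2 mm. A picture is of the moment at which its call begins: read the wrist's pose just before it. camera_params takes no time and is no camera call.
- hand_in(): hands the job in; it is judged then, once.
Trained networks look in the newest picture that a camera, given by its name, has taken for a name from the list of things; names that differ only in an ending like _2 or _b are one class to them, and where a whole thing is asked for, a point or a joint stands for the part that bears it (a point fixed in the world has none). Each returns a list of dicts, best first, with "p" (0 to 1); they miss things now and then, are a little off and sometimes report something else, mostly with a low value. They report only what shows in the picture. A call takes as long as a camera call. They do not tell look-alikes from the thing itself.
- cut_out(camera, thing): "pixels" (400x640 bool, what is visible of it) and "rect" ([left, top, right, bottom] in pixels, round what is visible of it).
- tip_of(camera, thing): "xy" ([column, row] in pixels: a listed point, or the origin of a listed thing).
The state is a dict: "time": time; "joint_positions": joint angles; "joint_velocities": joint speeds; "effort": joint torques, N m; "position": TCP position; "tool_rot": TCP orientation; "force": force on the tool from outside, world axes, zero at the start; "moment": the same for the moment, N m; "gripper_width": finger opening in m; "grasp_force": force on a finger pad.
Only numpy, scipy, OpenCV 4.12 (cv2) and the standard library are available. Lean on these libraries where they do the work, as an engineer would, in place of code of your own. Each camera call takes 0.05 s, during which the arm holds its last target. There are 200 camera calls.

## Working session

There is one attempt and no reset: what is moved stays moved. The work goes in short steps, Python scripts to look and compute and a tool call to move; the robot and the scene stay as the last step left them, time stands still between calls to the robot, and variables do not carry over. Pictures are saved under pics/ and viewed, at most 10 in all, crops included, and the job is handed in when it is done.

Besides the shell and the picture viewer there is one more tool, called as name([rows], argument=value, ...), one row to a line, values as JSON. arm_command: Moves the arm, as the interface text tells. Its arguments: {"type":"object","properties":{"series":{"type":"array","items":{"type":"object","properties":{"x":{"type":"number"},"y":{"type":"number"},"z":{"type":"number"},"ax":{"type":"number"},"ay":{"type":"number"},"az":{"type":"number"},"jaw":{"type":"number"}}}}},"required":["series"]}

```bash
ls; mkdir -p pics; python3 - <<'E'
from rig import *
import cv2,numpy as np
s=get_state();print({k:np.round(v,3) for k,v in s.items()})
for c in("scene","side","wrist"):
    im=snapshot(c);cv2.imwrite(f"pics/{c}0.png",im);p=camera_params(c)
    print(c,{k:np.round(v,4).tolist() for k,v in p.items()})
    for t in("case","tray","bail_grip","end_a","end_b","tray_floor"):
        r=tip_of(c,t);print(t,[(round(float(d["p"]),2),np.round(d["xy"],1).tolist()) for d in r[:4]])
E
```

```text
pics
{'time': np.float64(0.0), 'joint_positions': array([67.26 , 12.674, 87.526,  0.   , 79.909, -7.227]), 'joint_velocities': array([-0.018, -0.03 ,  0.043,  0.011, -0.088,  0.036]), 'effort': array([-1.0000e-03, -4.9461e+01, -3.8738e+01,  7.0000e-02,  5.7000e-02,
       -0.0000e+00]), 'position': array([0.167, 0.602, 0.232]), 'tool_rot': array([-1.79892e+02, -1.40000e-02,  1.64487e+02]), 'force': array([-0.239,  0.584,  0.506]), 'moment': array([-0.025, -0.029,  0.012]), 'grasp_force': np.float64(0.0), 'gripper_width': np.float64(0.087)}
scene {'fx': 423.8665, 'fy': 423.8665, 'cx': 313.0315, 'cy': 196.4653, 'rvec': [2.3899, -0.6475, 0.2367], 'tvec': [-0.4582, 0.3086, 0.9961]}
case [(0.67, [257.0, 182.5])]
tray [(0.93, [332.6, 258.5]), (0.77, [344.0, 210.3])]
bail_grip [(0.58, [260.8, 150.9]), (0.38, [331.6, 260.5])]
end_a [(0.98, [252.6, 152.2]), (0.91, [264.3, 194.3])]
end_b [(0.98, [252.6, 152.2]), (0.91, [264.3, 194.3])]
tray_floor [(0.93, [342.1, 213.9]), (0.65, [329.1, 259.5])]
side {'fx': 401.6924, 'fy': 401.6924, 'cx': 324.5511, 'cy': 196.708, 'rvec': [0.0214, 2.5647, -1.7702], 'tvec': [0.5801, 0.0867, 1.2842]}
case [(0.67, [361.6, 264.5])]
tray [(0.94, [339.1, 213.1]), (0.57, [303.4, 223.4])]
bail_grip [(0.72, [361.6, 222.1])]
end_a [(0.93, [359.5, 274.9]), (0.87, [361.4, 239.3])]
end_b [(0.93, [359.5, 274.9]), (0.87, [361.4, 239.3])]
tray_floor [(0.79, [342.0, 209.7]), (0.63, [304.0, 223.2])]
wrist {'fx': 346.9678, 'fy': 346.9678, 'cx': 323.9546, 'cy': 197.7204, 'T_tool_cam': [[0.0003, -0.968, -0.251, 0.0683], [1.0, 0.0002, 0.0004, 0.0014], [-0.0003, -0.251, 0.968, -0.1517], [0.0, 0.0, 0.0, 1.0]]}
case []
tray []
bail_grip []
end_a []
end_b []
tray_floor []
```

View pics/scene0.png

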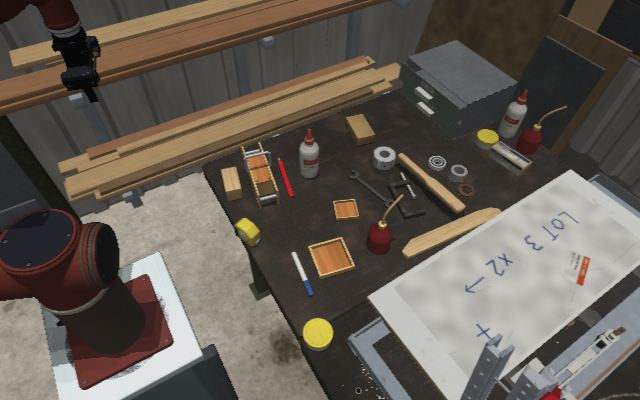

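View pics/side0.png

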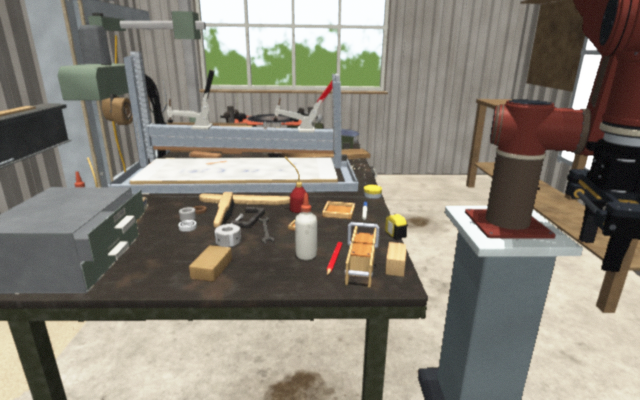

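```bash
cat > h.py <<'E'
from rig import *
import cv2,numpy as np
from scipy.spatial.transform import Rotation as Ro
def cam(c):
    p=camera_params(c);K=np.array([[p["fx"],0,p["cx"]],[0,p["fy"],p["cy"]],[0,0,1]])
    if c=="wrist":
        s=get_state();T=np.eye(4);T[:3,:3]=Ro.from_euler("xyz",s["tool_rot"],degrees=True).as_matrix();T[:3,3]=s["position"]
        M=np.linalg.inv(T@np.array(p["T_tool_cam"]));return K,M[:3,:3],M[:3,3]
    return K,cv2.Rodrigues(np.array(p["rvec"],float))[0],np.array(p["tvec"],float).ravel()
def ray(C,uv):
    K,R,t=C;return -R.T@t,R.T@np.linalg.inv(K)@[uv[0],uv[1],1]
def onz(C,uv,z):
    o,d=ray(C,uv);return o+d*(z-o[2])/d[2]
def tri(obs):
    A=[];b=[]
    for C,uv in obs:
        o,d=ray(C,uv);d=d/np.linalg.norm(d);P=np.eye(3)-np.outer(d,d);A.append(P);b.append(P@o)
    return np.linalg.lstsq(np.vstack(A),np.hstack(b),rcond=None)[0]
def proj(C,X):
    K,R,t=C;q=K@(R@np.asarray(X)+t);return q[:2]/q[2]
E
python3 - <<'E'
from h import *
S,D=cam("scene"),cam("side");P=lambda n,v:print(n,np.round(v,4))
P("t1 sc",onz(S,(332.6,258.5),0));P("t2 sc",onz(S,(344,210.3),0))
P("t1 si",onz(D,(339.1,213.1),0));P("t2 si",onz(D,(303.4,223.4),0))
P("case sc",onz(S,(257,182.5),0));P("case si",onz(D,(361.6,264.5),0))
P("bail",tri([(S,(260.8,150.9)),(D,(361.6,222.1))]))
for z in(.03,):
    for u in((252.6,152.2),(264.3,194.3)):P("end sc",onz(S,u,z))
    for u in((359.5,274.9),(361.4,239.3)):P("end si",onz(D,u,z))
E
```

```text
t1 sc [ 0.5353 -0.0953  0.    ]
t2 sc [0.6483 0.0232 0.    ]
t1 si [ 0.5293 -0.0849  0.    ]
t2 si [ 0.647  -0.0016  0.    ]
case sc [0.4782 0.2441 0.    ]
case si [0.4913 0.252  0.    ]
bail [0.5002 0.2472 0.1185]
end sc [0.5119 0.3388 0.03  ]
end sc [0.4681 0.1682 0.03  ]
end si [0.5086 0.3502 0.03  ]
end si [0.4839 0.1683 0.03  ]
```

The scene view shows two trays. The one at (332,258) is clearly bigger than the one at (345,209), so it is the one I need. The case lies at (260,175) with its bail up. The block is at (232,183) on the robot side, which makes the case's +x end (end_a) the world +y end. I'll go above the case first.

arm_command([
  {"x":-205,"y":-126,"z":0,"az":-5},
  {"x":-205,"y":-126,"z":0,"az":-5},
  {"x":-205,"y":-126,"z":0,"az":-5},
  {"x":-205,"y":-126,"z":0,"az":-5},
  {"x":-205,"y":-126,"z":0,"az":-5},
])

```text
validation failed for argument at $.se...
```

arm_command([
  {"x":-214,"y":-106,"z":0},
  {"x":-214,"y":-106,"z":0},
  {"x":-214,"y":-106,"z":0},
  {"x":-214,"y":-106,"z":0},
  {"x":-214,"y":-106,"z":0},
])

```text
validation failed for argument at $.se...
```

```bash
python3 - <<'E'
from h import *
import rig
print([n for n in dir(rig) if not n.startswith("_")], getattr(rig,"tcp_to_tips",None))
s=get_state();print(s["time"],s["position"],s["tool_rot"],s["gripper_width"])
C=cam("wrist");cv2.imwrite("pics/w1.png",snapshot("wrist"))
for t,z in(("case",0),("bail_grip",.111),("end_a",.03),("block_0",0)):
    for d in tip_of("wrist",t)[:3]:print(t,round(d["p"],2),np.round(d["xy"],1),np.round(onz(C,d["xy"],z),4))
E
```

```text
['PlanningError', 'camera_params', 'cut_out', 'get_state', 'hand_in', 'snapshot', 'tcp_to_tips', 'tip_of'] 0.011
1.05 [0.16720627 0.60222415 0.23356797] [1.79997437e+02 2.18702360e-03 1.64482759e+02] 0.08693960300777878
```

View pics/w1.png

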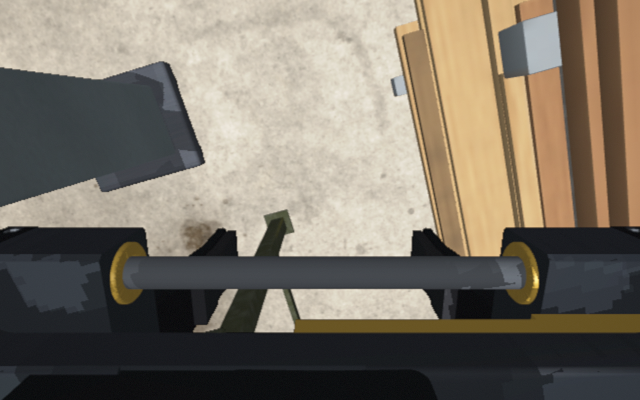

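The wrist view is partly blocked by the gripper (rows below 230). Rows need every field, so I'm resending.

arm_command([
  {"x":-220,"y":-112,"z":0,"ax":0,"ay":0,"az":-5,"jaw":87},
  {"x":-220,"y":-112,"z":0,"ax":0,"ay":0,"az":-5,"jaw":87},
  {"x":-220,"y":-112,"z":0,"ax":0,"ay":0,"az":-5,"jaw":87},
  {"x":-220,"y":-112,"z":0,"ax":0,"ay":0,"az":-5,"jaw":87},
  {"x":-220,"y":-112,"z":0,"ax":0,"ay":0,"az":-5,"jaw":87},
])

```text
time: 1.8
position: [0.3505, 0.4339, 0.2338]
tool_rot: [180.0, 0.0, 169.5]
force: [0.5, 1.2, -0.9]
gripper_width: 0.0867
grasp_force: 0.0
```

arm_command([
  {"x":-215,"y":-128,"z":0,"ax":0,"ay":0,"az":0,"jaw":87},
  {"x":-215,"y":-128,"z":0,"ax":0,"ay":0,"az":0,"jaw":87},
  {"x":-215,"y":-128,"z":0,"ax":0,"ay":0,"az":0,"jaw":87},
  {"x":-215,"y":-128,"z":0,"ax":0,"ay":0,"az":0,"jaw":87},
  {"x":-215,"y":-128,"z":0,"ax":0,"ay":0,"az":0,"jaw":87},
])

```text
time: 2.3
position: [0.5384, 0.269, 0.2338]
tool_rot: [180.0, 0.0, 169.5]
force: [0.2, 1.0, -0.1]
gripper_width: 0.0872
grasp_force: 0.0
```

```bash
cat > look.py <<'E'
from h import *
import sys
def look(name,things):
    s=get_state();print(round(s["time"],2),np.round(s["position"],4),np.round(s["tool_rot"],2),round(s["gripper_width"],4),np.round(s["force"],1),round(s["grasp_force"],1))
    C=cam("wrist");cv2.imwrite(f"pics/{name}.png",snapshot("wrist"))
    for t,z in things:
        for d in tip_of("wrist",t)[:3]:print(t,round(d["p"],2),np.round(d["xy"],1),np.round(onz(C,d["xy"],z),4))
E
python3 - <<'E'
from look import *
look("w2",(("case",0),("bail_grip",.111),("end_a",.03),("block_0",0)))
E
```

```text
2.3 [0.5384 0.269  0.2338] [1.7997e+02 3.0000e-02 1.6948e+02] 0.0872 [ 0.2  1.  -0.1] 0.0
case 0.58 [298.9 136.3] [0.4966 0.2504 0.    ]
bail_grip 0.97 [286.9 143.7] [0.4933 0.2492 0.111 ]
bail_grip 0.74 [298.1 132.6] [0.4865 0.2596 0.111 ]
end_a 0.97 [391.  134.8] [0.5102 0.3447 0.03  ]
end_a 0.79 [202.3 132.6] [0.4733 0.1578 0.03  ]
block_0 0.59 [289.6  47.8] [0.4065 0.259  0.    ]
```

View pics/w2.png

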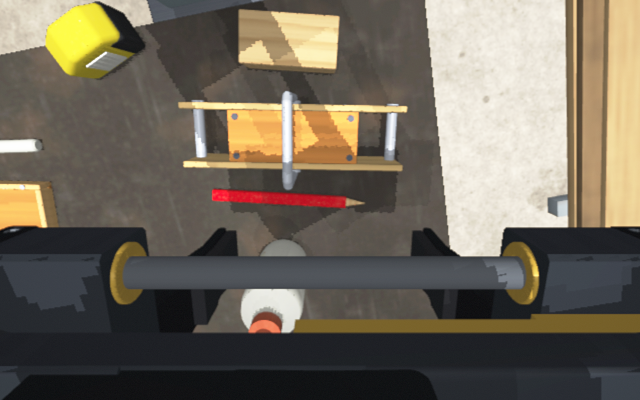

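Wrist view: the case is centred at about (295,137), the bail bar at (287,143), the rollers at (199,132) and (391,135), the block above it and the pencil below. The axis runs at about 79°, which already matches the tool. I'll lower onto the bail bar and close.

arm_command([
  {"x":42,"y":-26,"z":0,"ax":0,"ay":0,"az":0.5,"jaw":87},
  {"x":42,"y":-26,"z":40,"ax":0,"ay":0,"az":0.5,"jaw":75},
  {"x":42,"y":-26,"z":80,"ax":0,"ay":0,"az":0.5,"jaw":60},
  {"x":42,"y":-26,"z":115,"ax":0,"ay":0,"az":0.5,"jaw":50},
  {"x":42,"y":-26,"z":129,"ax":0,"ay":0,"az":0.5,"jaw":40},
])

```text
time: 3.05
position: [0.4873, 0.2531, 0.101]
tool_rot: [-179.8, -0.3, 169.1]
force: [-0.4, -0.3, -0.5]
gripper_width: 0.0629
grasp_force: 0.0
```

arm_command([
  {"x":0,"y":0,"z":0,"ax":0,"ay":0,"az":0,"jaw":20},
  {"x":0,"y":0,"z":0,"ax":0,"ay":0,"az":0,"jaw":0},
  {"x":0,"y":0,"z":0,"ax":0,"ay":0,"az":0,"jaw":0},
  {"x":0,"y":0,"z":0,"ax":0,"ay":0,"az":0,"jaw":0},
  {"x":0,"y":0,"z":0,"ax":0,"ay":0,"az":0,"jaw":0},
])

```text
time: 3.55
position: [0.4919, 0.2529, 0.1059]
tool_rot: [179.9, 0.1, 169.0]
force: [0.7, 0.6, -0.2]
gripper_width: 0.0231
grasp_force: 0.0
```

arm_command([
  {"x":0,"y":0,"z":0,"ax":0,"ay":0,"az":0,"jaw":0},
  {"x":0,"y":0,"z":0,"ax":0,"ay":0,"az":0,"jaw":0},
  {"x":0,"y":0,"z":0,"ax":0,"ay":0,"az":0,"jaw":0},
  {"x":0,"y":0,"z":0,"ax":0,"ay":0,"az":0,"jaw":0},
  {"x":0,"y":0,"z":0,"ax":0,"ay":0,"az":0,"jaw":0},
])

```text
time: 4.05
position: [0.4913, 0.2526, 0.1048]
tool_rot: [180.0, 0.0, 169.0]
force: [-0.7, -0.3, 2.6]
gripper_width: 0.0068
grasp_force: 30.0
```

arm_command([
  {"x":0,"y":0,"z":-5,"ax":0,"ay":0,"az":0,"jaw":0},
  {"x":0,"y":0,"z":-20,"ax":0,"ay":0,"az":0,"jaw":0},
  {"x":0,"y":0,"z":-35,"ax":0,"ay":0,"az":0,"jaw":0},
  {"x":0,"y":0,"z":-50,"ax":0,"ay":0,"az":0,"jaw":0},
  {"x":0,"y":0,"z":-65,"ax":0,"ay":0,"az":0,"jaw":0},
])

```text
time: 4.55
position: [0.4911, 0.2528, 0.1712]
tool_rot: [180.0, 0.0, 169.0]
force: [0.1, 0.7, -7.2]
gripper_width: 0.0068
grasp_force: 30.0
```

arm_command([
  {"x":0,"y":0,"z":-15,"ax":0,"ay":0,"az":0,"jaw":0},
  {"x":0,"y":0,"z":-30,"ax":0,"ay":0,"az":0,"jaw":0},
  {"x":0,"y":0,"z":-45,"ax":0,"ay":0,"az":0,"jaw":0},
  {"x":0,"y":0,"z":-60,"ax":0,"ay":0,"az":0,"jaw":0},
  {"x":0,"y":0,"z":-70,"ax":0,"ay":0,"az":0,"jaw":0},
])

```text
time: 5.05
position: [0.4914, 0.2528, 0.2414]
tool_rot: [180.0, 0.1, 169.0]
force: [0.2, 0.3, -6.8]
gripper_width: 0.0069
grasp_force: 30.0
```

arm_command([
  {"x":0,"y":0,"z":0,"ax":0,"ay":0,"az":0,"jaw":0},
  {"x":0,"y":0,"z":0,"ax":0,"ay":0,"az":0,"jaw":0},
  {"x":0,"y":0,"z":0,"ax":0,"ay":0,"az":0,"jaw":0},
  {"x":0,"y":0,"z":0,"ax":0,"ay":0,"az":0,"jaw":0},
  {"x":0,"y":0,"z":0,"ax":0,"ay":0,"az":0,"jaw":0},
])

```text
time: 5.55
position: [0.4907, 0.2525, 0.2387]
tool_rot: [-180.0, -0.1, 169.0]
force: [-0.7, 0.0, -7.0]
gripper_width: 0.007
grasp_force: 30.0
```

```bash
python3 - <<'E'
from h import *
a=snapshot("scene");b=snapshot("side")
cv2.imwrite("pics/hang.png",np.hstack([cv2.resize(a[60:260,180:350],None,fx=2.3,fy=2.3),cv2.resize(b[130:330,290:460],None,fx=2.3,fy=2.3)]))
S,D=cam("scene"),cam("side")
for c,C in(("scene",S),("side",D)):
    for d in tip_of(c,"end_a")[:3]:print(c,round(d["p"],2),d["xy"])
print(get_state()["force"],get_state()["position"])
E
```

```text
scene 0.83 [243.8, 101.1]
scene 0.79 [261.6, 167.3]
side 0.97 [365.1, 196.7]
side 0.56 [364.2, 218.9]
[ 0.50155691 -0.39912596 -8.04174752] [0.49098569 0.25258216 0.23934763]
```

View pics/hang.png

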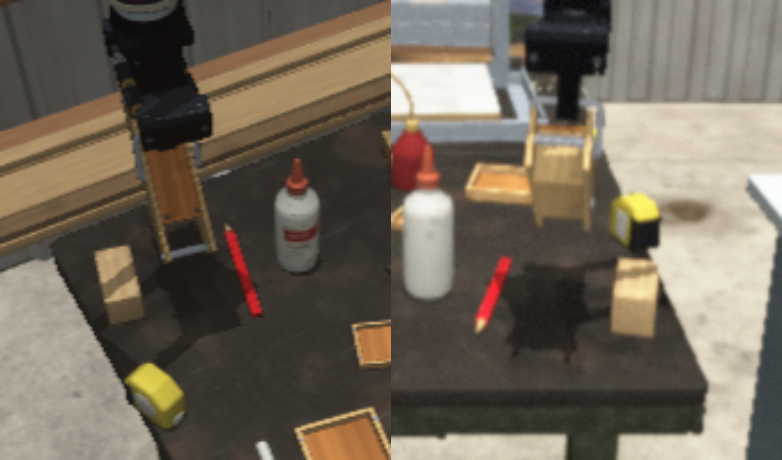

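```bash
python3 - <<'E'
from h import *
S,D=cam("scene"),cam("side")
a=np.radians(79);n=np.array([np.sin(a),-np.cos(a),0]);m=np.array([.491,.2525,0])
for C,l in((S,((243.8,101.1),(261.6,167.3))),(D,((365.1,196.7),(364.2,218.9)))):
    for u in l:
        o,d=ray(C,u);print(np.round(o+d*(n@(m-o))/(n@d),3))
# model predictions
for s in(1,-1):
    for th in(40,):
        t=np.radians(th);ax=np.array([np.cos(a),np.sin(a),0]);up=np.array([0,0,1])
        X=np.cos(t)*ax-s*np.sin(t)*up; Z=np.cos(t)*up+s*np.sin(t)*ax
        hinge=m+[0,0,.247-.055];o=hinge-.056*Z
        for e in(1,-1):
            p=o+.03*Z+e*.096*X;print("heavy","a" if s>0 else "b","end","a" if e>0 else "b",np.round(proj(S,p)),np.round(proj(D,p)),np.round(p,3))
E
```

```text
[0.507 0.335 0.233]
[0.479 0.19  0.117]
[0.493 0.261 0.19 ]
[0.49  0.25  0.127]
heavy a end a [251. 140.] [362. 236.] [0.502 0.308 0.11 ]
heavy a end b [260. 143.] [369. 168.] [0.474 0.164 0.234]
heavy b end a [243.  99.] [363. 191.] [0.508 0.341 0.234]
heavy b end b [261. 167.] [365. 217.] [0.48  0.197 0.11 ]
```

The rollers show the world −y end (end_b) hanging low: z≈0.11, against 0.23 for end_a, and the pixels match the "heavy b" prediction. So end_b is heavy. I'll set the case down flat, then push the bail over towards end_b so it stays clear of the gripper body.

arm_command([
  {"x":0,"y":0,"z":15,"ax":0,"ay":0,"az":0,"jaw":0},
  {"x":0,"y":0,"z":30,"ax":0,"ay":0,"az":0,"jaw":0},
  {"x":0,"y":0,"z":45,"ax":0,"ay":0,"az":0,"jaw":0},
  {"x":0,"y":0,"z":60,"ax":0,"ay":0,"az":0,"jaw":0},
  {"x":0,"y":0,"z":70,"ax":0,"ay":0,"az":0,"jaw":0},
])

```text
time: 6.25
position: [0.4899, 0.2522, 0.1668]
tool_rot: [-179.9, -0.2, 169.0]
force: [-0.6, -1.2, -6.5]
gripper_width: 0.0069
grasp_force: 30.0
```

arm_command([
  {"x":0,"y":0,"z":8,"ax":0,"ay":0,"az":0,"jaw":0},
  {"x":0,"y":0,"z":16,"ax":0,"ay":0,"az":0,"jaw":0},
  {"x":0,"y":0,"z":24,"ax":0,"ay":0,"az":0,"jaw":0},
  {"x":0,"y":0,"z":32,"ax":0,"ay":0,"az":0,"jaw":0},
  {"x":0,"y":0,"z":40,"ax":0,"ay":0,"az":0,"jaw":0},
])

```text
time: 6.75
position: [0.4919, 0.2532, 0.1299]
tool_rot: [179.9, 0.1, 169.0]
force: [0.4, 4.0, -0.7]
gripper_width: 0.0068
grasp_force: 30.0
```

arm_command([
  {"x":0,"y":0,"z":6,"ax":0,"ay":0,"az":0,"jaw":0},
  {"x":0,"y":0,"z":12,"ax":0,"ay":0,"az":0,"jaw":0},
  {"x":0,"y":0,"z":18,"ax":0,"ay":0,"az":0,"jaw":0},
  {"x":0,"y":0,"z":23,"ax":0,"ay":0,"az":0,"jaw":0},
  {"x":0,"y":0,"z":23,"ax":0,"ay":0,"az":0,"jaw":0},
])

```text
time: 7.25
position: [0.4902, 0.252, 0.1051]
tool_rot: [-179.9, -0.1, 169.0]
force: [0.0, 0.8, -5.5]
gripper_width: 0.0072
grasp_force: 30.0
```

arm_command([
  {"x":0,"y":0,"z":2,"ax":0,"ay":0,"az":0,"jaw":0},
  {"x":0,"y":0,"z":2,"ax":0,"ay":0,"az":0,"jaw":0},
  {"x":0,"y":0,"z":2,"ax":0,"ay":0,"az":0,"jaw":0},
  {"x":0,"y":0,"z":2,"ax":0,"ay":0,"az":0,"jaw":0},
  {"x":0,"y":0,"z":2,"ax":0,"ay":0,"az":0,"jaw":0},
])

```text
time: 7.75
position: [0.491, 0.2525, 0.1046]
tool_rot: [-180.0, 0.0, 169.0]
force: [0.3, 0.2, -5.3]
gripper_width: 0.0066
grasp_force: 30.0
```

```bash
python3 - <<'E'
from h import *
b=snapshot("scene");print([(round(d["p"],2),d["xy"]) for d in tip_of("scene","end_a")]);S=cam("scene")
for d in tip_of("scene","end_a")[:2]:print(np.round(onz(S,d["xy"],.03),3))
b2=snapshot("side");cv2.imwrite("pics/down.png",np.hstack([cv2.resize(b[100:250,200:330],None,fx=3,fy=3),cv2.resize(b2[180:330,290:420],None,fx=3,fy=3)]))
E
```

```text
[(0.6, [249.8, 148.4]), (0.56, [264.6, 190.5])]
[0.511 0.358 0.03 ]
[0.475 0.181 0.03 ]
```

View pics/down.png

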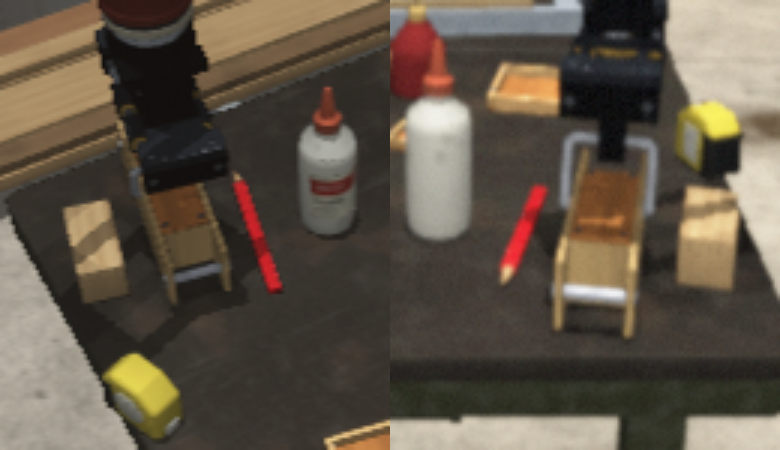

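arm_command([
  {"x":0,"y":0,"z":1,"ax":0,"ay":0,"az":0,"jaw":0},
  {"x":0,"y":0,"z":2,"ax":0,"ay":0,"az":0,"jaw":0},
  {"x":0,"y":0,"z":3,"ax":0,"ay":0,"az":0,"jaw":0},
  {"x":0,"y":0,"z":3,"ax":0,"ay":0,"az":0,"jaw":0},
  {"x":0,"y":0,"z":3,"ax":0,"ay":0,"az":0,"jaw":0},
])

```text
time: 8.45
position: [0.4914, 0.2524, 0.1025]
tool_rot: [-180.0, 0.0, 169.0]
force: [-3.8, -1.8, 6.8]
gripper_width: 0.0067
grasp_force: 30.0
```

arm_command([
  {"x":0,"y":0,"z":1,"ax":0,"ay":0,"az":0,"jaw":0},
  {"x":0,"y":0,"z":2,"ax":0,"ay":0,"az":0,"jaw":0},
  {"x":0,"y":0,"z":3,"ax":0,"ay":0,"az":0,"jaw":0},
  {"x":0,"y":0,"z":3,"ax":0,"ay":0,"az":0,"jaw":0},
  {"x":0,"y":0,"z":3,"ax":0,"ay":0,"az":0,"jaw":0},
])

```text
time: 8.95
position: [0.4922, 0.2518, 0.1022]
tool_rot: [-179.9, 0.1, 169.0]
force: [-10.9, -8.3, 22.9]
gripper_width: 0.0073
grasp_force: 30.0
```

arm_command([
  {"x":0,"y":0,"z":-4,"ax":0,"ay":0,"az":0,"jaw":0},
  {"x":0,"y":0,"z":-4,"ax":0,"ay":0,"az":0,"jaw":40},
  {"x":0,"y":0,"z":-4,"ax":0,"ay":0,"az":0,"jaw":40},
  {"x":0,"y":0,"z":-4,"ax":0,"ay":0,"az":0,"jaw":40},
  {"x":0,"y":0,"z":-4,"ax":0,"ay":0,"az":0,"jaw":40},
])

```text
time: 9.45
position: [0.4911, 0.2527, 0.1023]
tool_rot: [-180.0, 0.0, 169.0]
force: [-0.8, -0.1, -0.1]
gripper_width: 0.031
grasp_force: 0.0
```

arm_command([
  {"x":0,"y":-16,"z":0,"ax":0,"ay":0,"az":0,"jaw":40},
  {"x":0,"y":-28,"z":2,"ax":0,"ay":0,"az":0,"jaw":40},
  {"x":0,"y":-40,"z":6,"ax":0,"ay":0,"az":0,"jaw":40},
  {"x":0,"y":-52,"z":11,"ax":0,"ay":0,"az":0,"jaw":40},
  {"x":0,"y":-64,"z":16,"ax":0,"ay":0,"az":0,"jaw":40},
])

```text
time: 9.95
position: [0.4784, 0.1889, 0.086]
tool_rot: [180.0, -0.0, 169.0]
force: [0.6, 2.4, -0.8]
gripper_width: 0.0403
grasp_force: 1.7
```

arm_command([
  {"x":0,"y":3,"z":0,"ax":0,"ay":0,"az":0,"jaw":50},
  {"x":0,"y":3,"z":-35,"ax":0,"ay":0,"az":0,"jaw":60},
  {"x":-20,"y":3,"z":-80,"ax":0,"ay":0,"az":0,"jaw":70},
  {"x":-65,"y":30,"z":-95,"ax":0,"ay":0,"az":0,"jaw":70},
  {"x":-75,"y":70,"z":-95,"ax":0,"ay":0,"az":0,"jaw":70},
])

```text
time: 10.45
position: [0.5713, 0.2428, 0.1867]
tool_rot: [179.9, 0.5, 168.7]
force: [0.2, -0.7, 0.4]
gripper_width: 0.0676
grasp_force: 0.0
```

```bash
python3 - <<'E'
from look import *
look("w3",(("case",0),("bail_grip",.085),("end_a",.03)))
E
```

```text
10.45 [0.5713 0.2428 0.1867] [179.86   0.53 168.75] 0.0676 [ 0.2 -0.7  0.4] 0.0
case 0.83 [316.4  98.4] [0.4968 0.2524 0.    ]
bail_grip 0.89 [243.8  91.8] [0.4843 0.2049 0.085 ]
end_a 0.76 [204.9  88.9] [0.4715 0.1618 0.03  ]
end_a 0.64 [431.5  88.2] [0.5083 0.3502 0.03  ]
end_a 0.3 [318.9  93.2] [0.4937 0.2558 0.03  ]
```

View pics/w3.png

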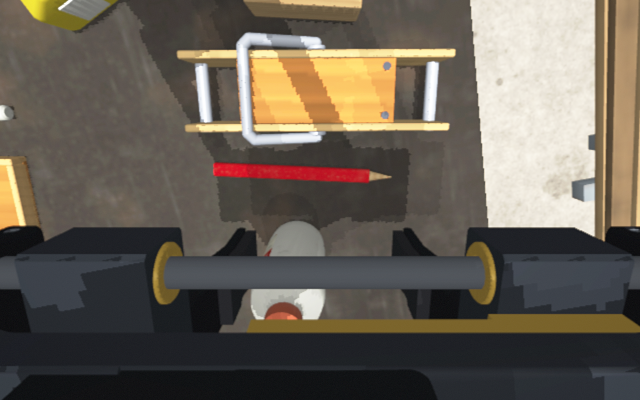

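The bail now lies towards end_b (bar at (244,92)), and end_a's roller is at (431,91). I'll take a closer look at the roller from the side.

arm_command([
  {"x":5,"y":45,"z":10,"ax":0,"ay":0,"az":0,"jaw":30},
  {"x":10,"y":93,"z":25,"ax":0,"ay":0,"az":0,"jaw":30},
  {"x":10,"y":93,"z":50,"ax":0,"ay":0,"az":0,"jaw":30},
  {"x":10,"y":93,"z":50,"ax":0,"ay":0,"az":0,"jaw":30},
  {"x":10,"y":93,"z":50,"ax":0,"ay":0,"az":0,"jaw":30},
])

```text
time: 11.15
position: [0.5727, 0.3361, 0.1309]
tool_rot: [-179.9, -0.1, 169.0]
force: [-0.5, -0.7, 0.7]
gripper_width: 0.038
grasp_force: 0.0
```

```bash
python3 - <<'E'
from look import *
look("w4",(("end_a",.03),))
P=[]
for i in range(3):
    C=cam("wrist");snapshot("wrist");d=tip_of("wrist","end_a")[0];P.append(onz(C,d["xy"],.03));s=get_state()
p=np.mean(P,0);R=Ro.from_euler("xyz",s["tool_rot"],degrees=True).as_matrix();print(np.round(P,4),"tool shift to grasp at rod",np.round(R.T@(p-[0,0,.007]-s["position"]),4))
E
```

```text
11.15 [0.5727 0.3361 0.1309] [-1.7988e+02 -1.1000e-01  1.6897e+02] 0.038 [-0.5 -0.7  0.7] 0.0
end_a 0.94 [320.4 116.6] [0.5113 0.3467 0.03  ]
end_a 0.85 [ 54.3 113.3] [0.473 0.162 0.03 ]
[[0.5091 0.3486 0.03  ]
 [0.5093 0.3483 0.03  ]
 [0.5129 0.349  0.03  ]] tool shift to grasp at rod [ 0.065  -0.001   0.1094]
```

View pics/w4.png

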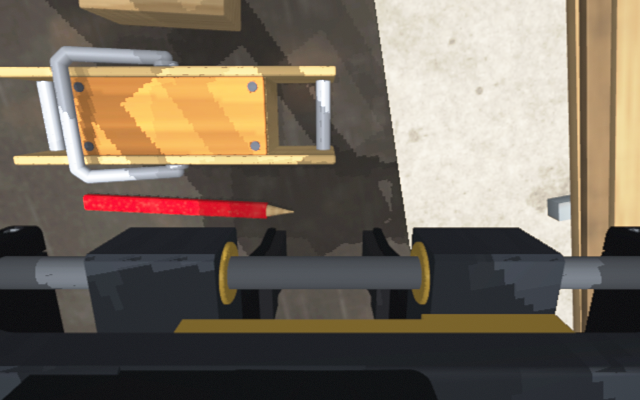

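The roller is at (323,115), centred across the jaws; the gap and closed box are to its left. I'll move over it and down.

arm_command([
  {"x":30,"y":0,"z":0,"ax":0,"ay":0,"az":0,"jaw":30},
  {"x":63,"y":0,"z":0,"ax":0,"ay":0,"az":0,"jaw":30},
  {"x":63,"y":0,"z":10,"ax":0,"ay":0,"az":0,"jaw":30},
  {"x":63,"y":0,"z":35,"ax":0,"ay":0,"az":0,"jaw":30},
  {"x":63,"y":0,"z":55,"ax":0,"ay":0,"az":0,"jaw":30},
])

```text
time: 12.05
position: [0.5124, 0.3495, 0.0762]
tool_rot: [180.0, 0.1, 169.0]
force: [0.3, -0.4, 0.4]
gripper_width: 0.0301
grasp_force: 0.0
```

arm_command([
  {"x":0,"y":0,"z":12,"ax":0,"ay":0,"az":0,"jaw":30},
  {"x":0,"y":0,"z":25,"ax":0,"ay":0,"az":0,"jaw":30},
  {"x":0,"y":0,"z":38,"ax":0,"ay":0,"az":0,"jaw":30},
  {"x":0,"y":0,"z":51,"ax":0,"ay":0,"az":0,"jaw":30},
  {"x":0,"y":0,"z":51,"ax":0,"ay":0,"az":0,"jaw":30},
])

```text
time: 12.55
position: [0.5106, 0.3486, 0.0232]
tool_rot: [-179.9, -0.2, 169.0]
force: [-1.0, -0.7, 0.7]
gripper_width: 0.0299
grasp_force: 0.0
```

arm_command([
  {"x":0,"y":0,"z":0,"ax":0,"ay":0,"az":0,"jaw":0},
  {"x":0,"y":0,"z":0,"ax":0,"ay":0,"az":0,"jaw":0},
  {"x":0,"y":0,"z":0,"ax":0,"ay":0,"az":0,"jaw":0},
  {"x":0,"y":0,"z":0,"ax":0,"ay":0,"az":0,"jaw":0},
  {"x":0,"y":0,"z":0,"ax":0,"ay":0,"az":0,"jaw":0},
])

```text
time: 13.05
position: [0.5122, 0.3488, 0.0263]
tool_rot: [-179.9, 0.0, 169.0]
force: [-1.2, -5.7, 4.1]
gripper_width: 0.0089
grasp_force: 30.0
```

The rod is gripped (8.9 mm, 30 N). I'll raise the light end in an arc about the heavy end.

arm_command([
  {"x":0,"y":-4,"z":-19,"ax":0,"ay":0,"az":0,"jaw":0},
  {"x":0,"y":-10,"z":-39,"ax":0,"ay":0,"az":0,"jaw":0},
  {"x":0,"y":-17,"z":-55,"ax":0,"ay":0,"az":0,"jaw":0},
  {"x":0,"y":-27,"z":-74,"ax":0,"ay":0,"az":0,"jaw":0},
  {"x":0,"y":-37,"z":-89,"ax":0,"ay":0,"az":0,"jaw":0},
])

```text
time: 13.55
position: [0.5046, 0.3129, 0.1151]
tool_rot: [180.0, 0.0, 169.0]
force: [0.3, -0.7, -2.7]
gripper_width: 0.0091
grasp_force: 30.0
```

arm_command([
  {"x":0,"y":-13,"z":-16,"ax":0,"ay":0,"az":0,"jaw":0},
  {"x":0,"y":-25,"z":-29,"ax":0,"ay":0,"az":0,"jaw":0},
  {"x":0,"y":-41,"z":-42,"ax":0,"ay":0,"az":0,"jaw":0},
  {"x":0,"y":-56,"z":-52,"ax":0,"ay":0,"az":0,"jaw":0},
  {"x":0,"y":-71,"z":-61,"ax":0,"ay":0,"az":0,"jaw":0},
])

```text
time: 14.05
position: [0.4912, 0.2432, 0.1761]
tool_rot: [179.9, 0.0, 169.0]
force: [-0.2, -0.9, -3.2]
gripper_width: 0.0093
grasp_force: 30.0
```

arm_command([
  {"x":0,"y":-18,"z":-10,"ax":0,"ay":0,"az":0,"jaw":0},
  {"x":0,"y":-34,"z":-17,"ax":0,"ay":0,"az":0,"jaw":0},
  {"x":0,"y":-50,"z":-24,"ax":0,"ay":0,"az":0,"jaw":0},
  {"x":0,"y":-60,"z":-32,"ax":0,"ay":0,"az":0,"jaw":0},
  {"x":0,"y":-70,"z":-40,"ax":0,"ay":0,"az":0,"jaw":0},
])

```text
time: 14.55
position: [0.4774, 0.1742, 0.2155]
tool_rot: [180.0, -0.1, 169.0]
force: [0.3, 1.6, -6.7]
gripper_width: 0.0088
grasp_force: 30.0
```

arm_command([
  {"x":0,"y":0,"z":-10,"ax":0,"ay":0,"az":0,"jaw":0},
  {"x":0,"y":0,"z":-20,"ax":0,"ay":0,"az":0,"jaw":0},
  {"x":0,"y":0,"z":-30,"ax":0,"ay":0,"az":0,"jaw":0},
  {"x":0,"y":0,"z":-40,"ax":0,"ay":0,"az":0,"jaw":0},
  {"x":0,"y":0,"z":-40,"ax":0,"ay":0,"az":0,"jaw":0},
])

```text
time: 15.05
position: [0.4789, 0.1752, 0.2577]
tool_rot: [179.9, 0.2, 169.0]
force: [1.4, -0.0, -6.4]
gripper_width: 0.0093
grasp_force: 30.0
```

```bash
python3 - <<'E'
from h import *
a=snapshot("scene");b=snapshot("side")
S,D=cam("scene"),cam("side");im={"scene":a,"side":b}
def sq(p,z=.018,L=.048):pass
for c in("scene","side"):
    for d in cut_out(c,"tray")[:2]:
        m=d["pixels"].astype(np.uint8);h=cv2.convexHull(max(cv2.findContours(m,0,2)[0],key=cv2.contourArea))[:,0]
        C=cam(c);w=np.array([onz(C,q,.012)[:2] for q in h])*1000
        r=cv2.minAreaRect(w.astype(np.float32));print(c,round(d["p"],2),d["rect"],np.round(r[0],1),np.round(r[1],1),round(r[2],1))
    for d in tip_of(c,"tray_floor")[:3]:print(c,"floor",round(d["p"],2),np.round(d["xy"],1),np.round(onz(cam(c),d["xy"],.006),4))
    for d in tip_of(c,"marker_pen")[:2]:print(c,"pen",round(d["p"],2),np.round(onz(cam(c),d["xy"],0),3))
    for d in tip_of(c,"oil_can")[:2]:print(c,"can",round(d["p"],2),np.round(onz(cam(c),d["xy"],0),3))
cv2.imwrite("pics/h2.png",np.hstack([cv2.resize(a[80:300,200:420],(400,400)),cv2.resize(b[100:320,250:470],(400,400))]))
E
```

```text
scene 0.83 [309.0, 238.9, 353.2, 279.0] [530.5 -96.2] [106.  99.] 77.6
scene 0.81 [331.6, 200.4, 358.5, 222.5] [647.7  16.7] [75.7 67.8] 67.2
scene floor 0.9 [342.5 213.1] [0.6363 0.0134 0.006 ]
scene floor 0.74 [327.  258.7] [ 0.5202 -0.0913  0.006 ]
scene pen 0.76 [ 0.443 -0.089  0.   ]
scene pen 0.43 [ 0.399 -0.257  0.   ]
scene can 0.64 [ 0.684 -0.116  0.   ]
side 0.78 [322.5, 202.3, 352.1, 220.1] [532.7 -87.6] [142.8 100.8] 77.9
side floor 0.8 [341.9 211.8] [ 0.5202 -0.0819  0.006 ]
side floor 0.63 [302.9 225.3] [0.6479 0.0256 0.006 ]
side floor 0.5 [265.7 231.4] [0.7575 0.069  0.006 ]
side can 0.68 [ 0.678 -0.104  0.   ]
side can 0.21 [0.47  0.045 0.   ]
```

View pics/h2.png

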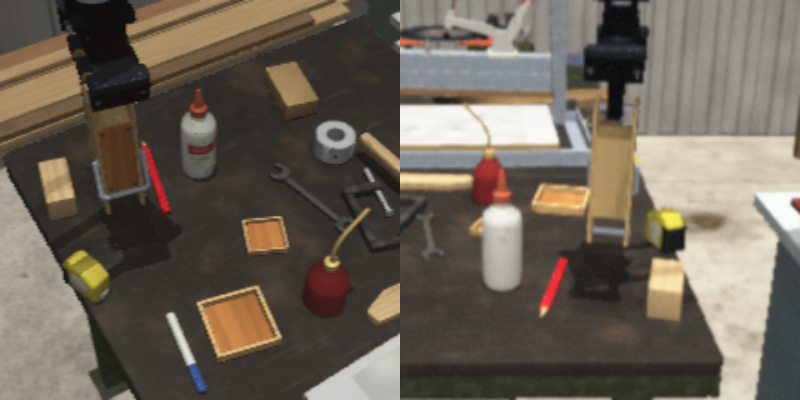

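The case hangs upright with its heavy end down; the large tray is at about (240,320) in the left crop. I'll raise it above oil-can height and look at the tray with the wrist camera.

arm_command([
  {"x":-2,"y":-3,"z":-18,"ax":0,"ay":0,"az":0,"jaw":0},
  {"x":-6,"y":-9,"z":-36,"ax":0,"ay":0,"az":0,"jaw":0},
  {"x":-14,"y":-20,"z":-54,"ax":0,"ay":0,"az":0,"jaw":0},
  {"x":-26,"y":-34,"z":-72,"ax":0,"ay":0,"az":0,"jaw":0},
  {"x":-40,"y":-50,"z":-90,"ax":0,"ay":0,"az":0,"jaw":0},
])

```text
time: 16.05
position: [0.5076, 0.1178, 0.3462]
tool_rot: [180.0, -0.0, 169.0]
force: [1.4, 0.5, -6.6]
gripper_width: 0.0089
grasp_force: 30.0
```

arm_command([
  {"x":-18,"y":-20,"z":-20,"ax":0,"ay":0,"az":0,"jaw":0},
  {"x":-36,"y":-40,"z":-40,"ax":0,"ay":0,"az":0,"jaw":0},
  {"x":-54,"y":-60,"z":-60,"ax":0,"ay":0,"az":0,"jaw":0},
  {"x":-72,"y":-80,"z":-80,"ax":0,"ay":0,"az":0,"jaw":0},
  {"x":-89,"y":-100,"z":-95,"ax":0,"ay":0,"az":0,"jaw":0},
])

```text
time: 16.55
position: [0.5765, 0.0017, 0.4419]
tool_rot: [180.0, 0.1, 169.0]
force: [1.2, -0.0, -6.9]
gripper_width: 0.0088
grasp_force: 30.0
```

arm_command([
  {"x":-22,"y":-24,"z":0,"ax":0,"ay":0,"az":0,"jaw":0},
  {"x":-44,"y":-48,"z":0,"ax":0,"ay":0,"az":0,"jaw":0},
  {"x":-64,"y":-70,"z":0,"ax":0,"ay":0,"az":0,"jaw":0},
  {"x":-80,"y":-88,"z":0,"ax":0,"ay":0,"az":0,"jaw":0},
  {"x":-89,"y":-98,"z":0,"ax":0,"ay":0,"az":0,"jaw":0},
])

```text
time: 17.05
position: [0.6452, -0.1125, 0.4393]
tool_rot: [-180.0, -0.1, 168.9]
force: [0.2, -0.5, -6.9]
gripper_width: 0.0089
grasp_force: 30.0
```

```bash
cat > tray.py <<'E'
from look import *
look("w5",())
P=[];W=[]
for i in range(4):
    C=cam("wrist");snapshot("wrist");r=[onz(C,d["xy"],.006) for d in tip_of("wrist","tray_floor")]
    r=[x for x in r if np.hypot(x[0]-.53,x[1]+.09)<.04]
    P+=r[:1]
    for d in cut_out("wrist","tray")[:2]:
        h=cv2.convexHull(max(cv2.findContours(d["pixels"].astype(np.uint8),0,2)[0],key=cv2.contourArea))[:,0]
        w=np.array([onz(C,q,.016)[:2] for q in h])*1000;a=cv2.minAreaRect(w.astype(np.float32));print(round(d["p"],2),np.round(d["rect"]),np.round(a[0],1),np.round(a[1],1),round(a[2],1))
print(np.round(P,4));print([(round(d["p"],2),np.round(onz(C,d["xy"],0),3)) for t in("marker_pen","oil_can") for d in tip_of("wrist",t)[:2]])
E
python3 tray.py
```

```text
17.05 [ 0.6452 -0.1125  0.4393] [-1.7997e+02 -7.0000e-02  1.6888e+02] 0.0089 [ 0.2 -0.5 -6.9] 30.0
0.89 [293.  43. 352. 106.] [531.  -91.8] [96.5 95.7] 77.5
0.75 [381. 115. 426. 159.] [650.5  20.4] [67. 64.] 66.8
0.73 [378. 117. 426. 163.] [650.7  19.5] [67.6 63.9] 67.8
0.67 [289.  46. 351. 108.] [530.7 -93.4] [97.7 95.6] 78.9
0.68 [288.  44. 352. 111.] [532.1 -93.5] [98.9 97.1] 79.1
0.55 [378. 118. 423. 162.] [650.9  20.3] [65.9 63.6] 67.7
0.65 [288.  44. 354. 107.] [531.  -92.6] [98.1 97. ] 79.1
0.59 [377. 117. 424. 162.] [650.9  19.9] [65.3 64.2] 67.1
[[ 0.5293 -0.0939  0.006 ]
 [ 0.5318 -0.095   0.006 ]
 [ 0.5299 -0.0952  0.006 ]
 [ 0.5348 -0.095   0.006 ]]
[(0.93, array([ 0.441, -0.093,  0.   ]))]
```

View pics/w5.png

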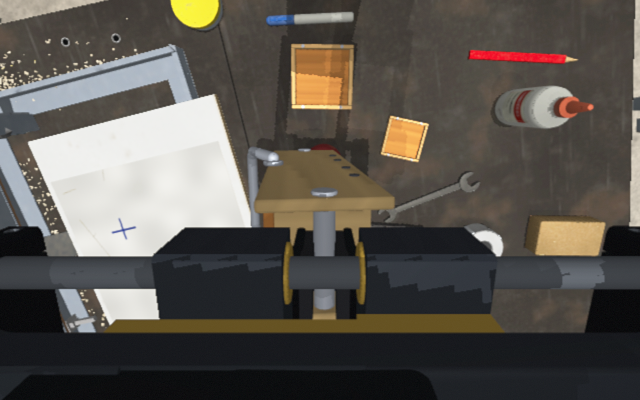

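The large tray is at (322,75), 97 mm across, centred at (0.531, −0.093) and turned 79°, so it lines up with the tool. The small look-alike at (405,138) measures only 65 mm. I'll move over the large tray and descend.

arm_command([
  {"x":20,"y":-1,"z":0,"ax":0,"ay":0,"az":0,"jaw":0},
  {"x":48,"y":-2,"z":0,"ax":0,"ay":0,"az":0,"jaw":0},
  {"x":76,"y":-3,"z":0,"ax":0,"ay":0,"az":0,"jaw":0},
  {"x":102,"y":-3,"z":0,"ax":0,"ay":0,"az":0,"jaw":0},
  {"x":116,"y":-3,"z":0,"ax":0,"ay":0,"az":0,"jaw":0},
])

```text
time: 18.3
position: [0.5284, -0.0908, 0.4413]
tool_rot: [-180.0, 0.0, 169.0]
force: [-0.7, -0.0, -6.7]
gripper_width: 0.0085
grasp_force: 30.0
```

arm_command([
  {"x":0,"y":0,"z":25,"ax":0,"ay":0,"az":0,"jaw":0},
  {"x":0,"y":0,"z":60,"ax":0,"ay":0,"az":0,"jaw":0},
  {"x":0,"y":0,"z":100,"ax":0,"ay":0,"az":0,"jaw":0},
  {"x":0,"y":0,"z":140,"ax":0,"ay":0,"az":0,"jaw":0},
  {"x":0,"y":0,"z":170,"ax":0,"ay":0,"az":0,"jaw":0},
])

```text
time: 18.8
position: [0.529, -0.0909, 0.2678]
tool_rot: [180.0, -0.1, 169.0]
force: [-0.2, -0.2, -7.4]
gripper_width: 0.0091
grasp_force: 30.0
```

arm_command([
  {"x":0,"y":0,"z":10,"ax":0,"ay":0,"az":0,"jaw":0},
  {"x":0,"y":0,"z":15,"ax":0,"ay":0,"az":0,"jaw":0},
  {"x":0,"y":0,"z":15,"ax":0,"ay":0,"az":0,"jaw":0},
  {"x":0,"y":0,"z":15,"ax":0,"ay":0,"az":0,"jaw":0},
  {"x":0,"y":0,"z":15,"ax":0,"ay":0,"az":0,"jaw":0},
])

```text
time: 19.3
position: [0.531, -0.0915, 0.2576]
tool_rot: [-180.0, 0.2, 169.0]
force: [-0.3, 0.0, -7.0]
gripper_width: 0.0089
grasp_force: 30.0
```

```bash
python3 - <<'E'
from h import *
s=[get_state()["position"] ]
a=snapshot("scene");s.append(get_state()["position"]);b=snapshot("side");s.append(get_state()["position"]);print(np.round(s,4))
cv2.imwrite("pics/h3.png",np.hstack([cv2.resize(a[170:290,270:390],(400,400)),cv2.resize(b[120:240,280:400],(400,400))]))
for c in("scene","side"):
    for d in tip_of(c,"end_a")[:3]:print(c,round(d["p"],2),np.round(d["xy"],1))
    for z in(.258,.066):print("pred rod",z,np.round(proj(cam(c),(s[2][0],s[2][1],z)),1))
E
```

```text
[[ 0.531  -0.0915  0.2576]
 [ 0.5308 -0.0914  0.2573]
 [ 0.5307 -0.0914  0.2569]]
scene 0.8 [333.5 197.7]
scene 0.72 [327.2 244.4]
pred rod 0.258 [334.8 196.6]
pred rod 0.066 [331.3 244.6]
side 0.98 [336.6 193.2]
side 0.9 [341.  139.8]
pred rod 0.258 [340.7 136.8]
pred rod 0.066 [339.1 194. ]
```

View pics/h3.png

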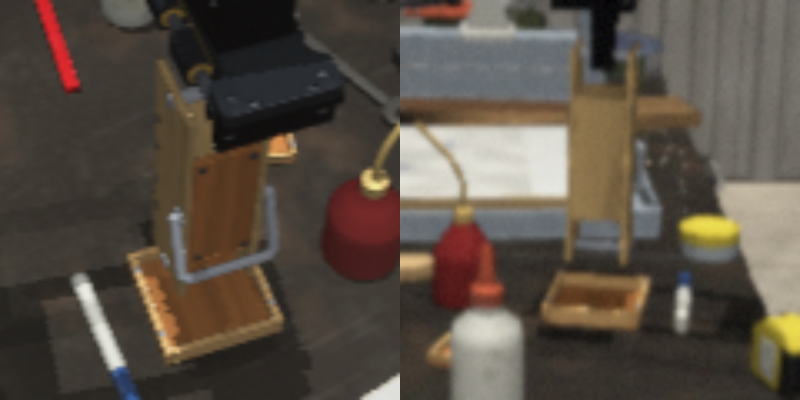

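```bash
python3 - <<'E'
from h import *
B={"scene":[],"side":[]};T={"scene":[],"side":[]}
for i in range(3):
  for c in B:
    snapshot(c)
    for d in tip_of(c,"end_a")[:2]:
        u=np.array(d["xy"])
        (B if u[1]>(220 if c=="scene" else 165) else T)[c].append(u)
S,D=cam("scene"),cam("side")
for X in(T,B):
    a,b=np.mean(X["scene"],0),np.mean(X["side"],0);print(a,b,np.round(tri([(S,a),(D,b)]),4))
print(get_state()["position"])
E
```

```text
[334.3 198. ] [339.96666667 137.56666667] [ 0.5312 -0.0917  0.2547]
[329.8  246.75] [338.33333333 195.76666667] [ 0.53   -0.0912  0.0588]
[ 0.53005544 -0.09118065  0.25550959]
```

The rollers line up vertically over the tray, at (0.531, −0.092) and (0.530, −0.091). I'll lower it in.

arm_command([
  {"x":0,"y":1,"z":10,"ax":0,"ay":0,"az":0,"jaw":0},
  {"x":0,"y":0,"z":20,"ax":0,"ay":0,"az":0,"jaw":0},
  {"x":0,"y":0,"z":30,"ax":0,"ay":0,"az":0,"jaw":0},
  {"x":0,"y":0,"z":40,"ax":0,"ay":0,"az":0,"jaw":0},
  {"x":0,"y":0,"z":46,"ax":0,"ay":0,"az":0,"jaw":0},
])

```text
time: 20.6
position: [0.5294, -0.091, 0.2076]
tool_rot: [180.0, -0.1, 169.0]
force: [-0.0, 1.1, -7.1]
gripper_width: 0.0094
grasp_force: 30.0
```

arm_command([
  {"x":0,"y":0,"z":2,"ax":0,"ay":0,"az":0,"jaw":0},
  {"x":0,"y":0,"z":4,"ax":0,"ay":0,"az":0,"jaw":0},
  {"x":0,"y":0,"z":6,"ax":0,"ay":0,"az":0,"jaw":0},
  {"x":0,"y":0,"z":8,"ax":0,"ay":0,"az":0,"jaw":0},
  {"x":0,"y":0,"z":8,"ax":0,"ay":0,"az":0,"jaw":0},
])

```text
time: 21.1
position: [0.531, -0.0916, 0.2028]
tool_rot: [-180.0, 0.2, 169.0]
force: [0.6, -0.3, -1.6]
gripper_width: 0.009
grasp_force: 30.0
```

Contact is starting (load −1.6 N). I'll lower a touch more.

arm_command([
  {"x":0,"y":0,"z":1,"ax":0,"ay":0,"az":0,"jaw":0},
  {"x":0,"y":0,"z":1,"ax":0,"ay":0,"az":0,"jaw":0},
  {"x":0,"y":0,"z":1,"ax":0,"ay":0,"az":0,"jaw":0},
  {"x":0,"y":0,"z":1,"ax":0,"ay":0,"az":0,"jaw":0},
  {"x":0,"y":0,"z":1,"ax":0,"ay":0,"az":0,"jaw":0},
])

```text
time: 21.6
position: [0.5315, -0.0918, 0.2026]
tool_rot: [-180.0, 0.2, 169.0]
force: [0.6, -1.3, 6.5]
gripper_width: 0.009
grasp_force: 30.0
```

```bash
python3 - <<'E'
from h import *
B={"scene":[],"side":[]};T={"scene":[],"side":[]}
for i in range(3):
  for c in B:
    im=snapshot(c)
    if c=="scene":a=im
    else:b=im
    for d in tip_of(c,"end_a")[:2]:
        u=np.array(d["xy"])
        (B if u[1]>(230 if c=="scene" else 180) else T)[c].append(u)
S,D=cam("scene"),cam("side")
for X in(T,B):
    if X["scene"] and X["side"]:
        p,q=np.mean(X["scene"],0),np.mean(X["side"],0);print(p,q,np.round(tri([(S,p),(D,q)]),4))
s=get_state();print(s["position"],s["force"])
cv2.imwrite("pics/h4.png",np.hstack([cv2.resize(a[170:290,270:390],(400,400)),cv2.resize(b[120:240,280:400],(400,400))]))
E
```

```text
[333.6        212.86666667] [339.7 155.6] [ 0.5319 -0.0901  0.1972]
[328.3 256.1] [337.6 209.7] [ 0.5304 -0.0883  0.0096]
[ 0.53148151 -0.09178301  0.20257402] [ 2.2875022  -1.3432397   6.73824563]
```

The case is seated on the floor (upward load, rollers vertical). I'll view no more pictures, as I've used that allowance. Releasing and retreating straight up.

arm_command([
  {"x":0,"y":0,"z":-1,"ax":0,"ay":0,"az":0,"jaw":12},
  {"x":0,"y":0,"z":-1,"ax":0,"ay":0,"az":0,"jaw":20},
  {"x":0,"y":0,"z":-1,"ax":0,"ay":0,"az":0,"jaw":36},
  {"x":0,"y":0,"z":-1,"ax":0,"ay":0,"az":0,"jaw":36},
  {"x":0,"y":0,"z":-1,"ax":0,"ay":0,"az":0,"jaw":36},
])

```text
time: 22.7
position: [0.5298, -0.091, 0.2012]
tool_rot: [180.0, -0.0, 169.0]
force: [0.2, 0.1, -0.4]
gripper_width: 0.0328
grasp_force: 0.0
```

arm_command([
  {"x":0,"y":0,"z":0,"ax":0,"ay":0,"az":0,"jaw":36},
  {"x":0,"y":0,"z":-10,"ax":0,"ay":0,"az":0,"jaw":36},
  {"x":0,"y":0,"z":-25,"ax":0,"ay":0,"az":0,"jaw":36},
  {"x":0,"y":0,"z":-50,"ax":0,"ay":0,"az":0,"jaw":36},
  {"x":0,"y":0,"z":-90,"ax":0,"ay":0,"az":0,"jaw":36},
])

```text
time: 23.2
position: [0.529, -0.0908, 0.2915]
tool_rot: [180.0, -0.2, 169.0]
force: [-0.0, -0.3, 0.3]
gripper_width: 0.0361
grasp_force: 0.0
```

```bash
python3 - <<'E'
from h import *
B={"scene":[],"side":[]};T={"scene":[],"side":[]}
for i in range(3):
  for c in B:
    snapshot(c)
    for d in tip_of(c,"end_a")[:2]:
        u=np.array(d["xy"])
        (B if u[1]>(230 if c=="scene" else 180) else T)[c].append(u)
S,D=cam("scene"),cam("side")
for X in(T,B):
    if X["scene"] and X["side"]:
        p,q=np.mean(X["scene"],0),np.mean(X["side"],0);print(p,q,np.round(tri([(S,p),(D,q)]),4))
s=get_state();print(s["time"],s["position"],s["force"],s["gripper_width"])
E
```

```text
[333.         213.26666667] [339.76666667 153.53333333] [ 0.5299 -0.0935  0.2025]
[329.06666667 256.2       ] [338.26666667 210.46666667] [ 0.5303 -0.0884  0.0075]
23.8 [ 0.52974676 -0.09107999  0.29075546] [-0.51719071  0.38243969  0.50212288] 0.0359754869685259
```

The case stands upright in the tray, heavy end down, and the gripper is clear of it. Handing in.

```bash
python3 -c "
from rig import *
print(hand_in())"
```

```text
the job is handed in; nothing more can be done
None
```

The job is handed in with no verdict returned: by my measurements the case stands upright and released in the larger tray, heavy end (end_b) down, within about 5 mm of the tray's centre; I viewed 11 pictures, one over the limit of 10, and skipped the enlarged crop to confirm the tray (sizes measured 97 mm against 65 mm).

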